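Clip a plaster relief tile onto the carving board

ROBOT

A 7-joint arm with a two-finger parallel gripper is mounted at the origin on the work surface. World frame = base frame: x ahead of the robot, y to its left, z up, the work surface at z = 0. Lengths are in m, angles in rad, forces in N, time in s.
With the tool pointing down it reaches from about 0.4 to 0.85 m from the base axis. Payload 4.5 kg.
Tool frame: the origin (TCP) lies between the finger pads; the fingertips stand 11 mm ahead of it and the grasp point (between the pads) lies 8 mm behind it (r.tip_reach is the distance from the TCP to the fingertips, in m); x points along the fingers, y is the direction in which the jaws open and shut, and the axes are right-handed (so a half turn about x gives the same grasp; the last joint's range is limited). The gripper opens to 88 mm and grips with 3 to 60 N. Pads are 18 mm wide; open, the fingers measure 123 mm over their backs; the gripper's body (75 mm by 187 mm) begins 45 mm behind the grasp point.
Start: joints at [1.316, 0.689, -0.195, 1.565, 0.157, 0.902, -0.215], TCP at [0.178, -0.599, 0.25] pointing down, gripper open.
Joint ranges: [-3.01, 3.01], [-0.46, 2.08], [-1.47, 1.51], [0.13, 2.56], [-1, 4.14], [0.04, 2.09], [-2.66, 2.66]. Speed limits (rad/s): [2.57, 2.57, 3.14, 3.14, 3.14, 3.14, 3.14].

INTERFACE

Orientations are given as a unit quaternion [x, y, z, w].
In Python, from plant import r gives the robot as it stands.
- The arm moves only by the tool drive_tool, never from a script. Its argument "deltas" is a list of rows, each a list of 3 entries, a list of its own where there are three numbers: the turn, a rotation vector about the tool's x, y, z in degrees, then the shift along the tool's x, y, z in cm, then the finger opening in cm, from 0 to 8.81. A call has 1 to 12 rows; each row shifts and turns the commanded pose from where the row before left it, along the tool's axes as they then stand; what a row does not reach is not made up. A row lasts 1/12 s, in which the tool goes at most 41.7 mm and 7.16 degrees, less where a joint would pass 70% of its speed; a pose out of reach is approached as far as the arm can. A call is refused whole if a number of a shift passes 4.17 or a number of a turn 7.16, either way. A call with a gripper value outside its range is refused whole. The fingers move at their own pace and stop on an object; "force" is the grip in N (left out, the last holds). Time passes only in rows, so rows that do not move let the fingers close. It gives the time, the measured TCP pose, the force and the opening at its end, in the units of the state.
- r.get_state(): the state, without advancing time (a new reading comes with each control period).
- r.snapshot(name): name is "scene" or "top"; returns a dict with "color" (480x640x3 uint8, red, green, blue), "fov_y" (degrees; the focal length in pixels is half the picture's height over the tangent of half this angle, whatever the lens; pixels are square), "cx", "cy" (the principal point, pixels), "k1" (the pictures are not rectified: a ray, as slopes to the right and down, at radius r is drawn at 1 + k1 r^2 times it, then the intrinsics apply), "extrinsics" (4x4, takes a point from world to camera coordinates). Camera axes: x right, y up, looking along -z (the intrinsics and any distortion apply to the point x, -y, -z); pixel columns grow to the right and rows downward; lengths in m; the calibration is good to about 2 mm. A picture is of the moment at which its call begins. There is no depth.
- r.finish_job(): hands the job in, once; it reports no verdict.
The state is a dict: "clock": time; "q": joint angles; "qd": joint speeds; "joint_torque": joint torques, N m; "tool_pos": TCP position; "eef_rot": TCP orientation; "contact_force": force on the tool from outside, world axes, zero at the start; "moment": the same for the moment, N m; "opening": opening from 0.0 (shut) to 1.0 (fully open).
Only numpy, scipy, OpenCV 4.12 (cv2) and the standard library are available. Lean on these libraries where they do the work, as an engineer would, in place of code of your own. Each camera call takes 0.05 s, during which the arm holds its last target. There are 200 camera calls.

TASK

Fix the plaster relief tile on the carving board for carving: with one fingertip press down the thumb plate of the long spring clip and keep its flap held open, and with the other fingertip push the tile along the back fence, under the flap, until it lies square against the end stop; then let go so that the flap closes on the tile's rear margin and holds it. Only push the tile, flat on the board: do not pinch or lift it. Leave the other things on the bench where they are.

Things in the scene. Friction and masses are not known exactly. Their poses are not given: they have to be found in the camera images.
- board: Lacquered plywood carving board screwed to the bench, 145 (x) by 255 (y) by 12 mm, a steel spring clip along its back. Origin: on the table surface below the middle of the clip. x points from its front edge to its back edge with the clip, y along the clip towards the end stop, z up. In mm it covers x -55 to 90, y -195 to 60, top at z = 12. The tile starts on it on the -y, open side of the clip, clear of the flap.
- fence (a point): Back fence of the board, a low aluminium strip along the board's y from y = -185 to 30 mm; this point is the middle of its upper front edge (board x = 36, y = -77.5, z = 22 mm). Axes as the board's.
- stop (a point): End stop of the board, an aluminium bar across the board; this point is the middle of the upper edge of the face that the tile meets: board x = 5, y = 30, z = 28 mm; the face spans board x -26 to 36 mm. Axes as the board's.
- hinge (a point): Middle of the clip's hinge pin, which lies along the board's y at board x = 46, z = 42 mm. Two steel cheeks at board y = -70 and y = 70 carry it (x 40 to 52, up to z = 48 mm). Axes as the board's.
- flap (a joint): Angle (rad) of the clip's one-piece flap about the hinge pin. 0: shut, rubber lip 9 mm above the board. Pressing the thumb plate down raises the lip and increases it, to a stop at 0.85. A spring shuts it: some 5 N on the thumb plate's edge starts to open it, about 15 N opens it fully. The lip clears the tile from 0.55 on; resting on the tile it stands at about 0.47.
- thumb_edge (a point): Top of the 8 mm rolled edge of the thumb plate (behind the pin, 130 mm long, board y -65 to 65), at mid-length. It moves with the flap: board x = 78, z = 48 mm when shut, x = 74, z = 25 mm at 0.75 rad. The plate may be pressed anywhere along its length, up to 12 mm in from this edge, and a fingertip can slide along it.
- flap_lip (a point): Underside of the flap's rubber lip, in front of the pin, at mid-length (board y = 0). The lip is 50 mm long, board y -25 to 25. It moves with the flap: board x = 18, z = 21 mm shut, about x = 11, z = 45 mm at 0.75 rad.
- seat (a point): Where the tile's centre lies when the tile is home, against the back fence and the end stop: board frame x = 4, y = 2, z = 24 mm. Axes as the board's.
- tile_center (a point): Centre of the plaster relief tile (half-way up), 64 mm (its x) by 56 mm (its y) by 24 mm thick, 0.12 kg (may vary), white, with a raised rosette on the front of its upper face. It lies flat on the board with its x axis roughly along the board's x; the plain rear margin (+x side) goes under the flap. It slides easily on board and fence; pushed by a narrow fingertip it turns unless pushed at, or a little in front of, its middle.
- tile: The same tile; origin at the centre of its underside.
- figurine: Bystander, to be left alone: a plaster standing figurine, 92 mm tall, on a 44 x 48 mm foot, on the table beyond the end stop. Origin at the centre of its underside.
- modelling_tool: Bystander, to be left alone: a boxwood modelling tool, 167 mm long and 12 mm wide, lying on the table in front of the board. Origin at the centre of its underside.
- riffler: Bystander, to be left alone: a small riffler (file) with a wooden handle, 104 mm long, 8 mm wide and high, lying on the board itself behind the back fence. Origin at the centre of its underside.
- cup: Bystander, to be left alone: a white ceramic cup, 85 mm tall, 68 mm across, on the table behind the board. Origin at the centre of its underside.
- roundel: Bystander, to be left alone: a blank round plaster disc, 86 mm across, 16 mm thick, on the table behind the clip. Origin at the centre of its underside.
- phone: Bystander, to be left alone: a dark phone, 150 x 72 x 9 mm, on the table in front of the board. Origin at the centre of its underside.
Things that resemble listed ones, but are neither listed nor needed, are in the scene too. Leave any black or brown look-alike of the tile alone.

How it is judged:
On the way, in this order (a step that is already met when the one before it is completed fails the run):
1. the flap is pressed open while the tile is still outside it (value of joint flap above 0.52 rad and y of tile_center in the frame of board below -0.04 m), for 0.1 s.
2. with the flap held open, the tile lies under it, against the end stop (value of joint flap above 0.52 rad and y of tile_center in the frame of board above -0.005 m and x of tile_center in the frame of board above -0.005 m), for 0.1 s.
At the end, for the whole second after the job is handed in: The tile lies flat on the board with its centre within 7 mm of home along the clip (against the end stop) and within 9 mm across it (against the back fence), square within 0.15 rad, at rest, and the released flap rests on it (joint 0.38 to 0.55) and presses it with more than 2 N (y of tile_center in the frame of board between -0.005 and 0.009 m and x of tile_center in the frame of board between -0.005 and 0.01 m and z of tile_center in the frame of board between 0.02 and 0.028 m and angle between the x axis of tile_center and the x axis of board, either way round below 0.15 rad and value of joint flap between 0.38 and 0.55 rad and contact force between flap and tile above 2 N and linear speed of tile below 0.01 m/s); the robot touches nothing.
It fails at once if the tile is lifted off the board by more than 7 mm (z of tile_center in the frame of board above 0.031 m).
It fails at once if the tile is tipped by more than 0.25 rad (angle between tile_center's own z axis and vertical above 0.25 rad).
It fails at once if a bystander (figurine, modelling tool, riffler, cup, roundel or phone) is moved by more than 20 mm (distance of any of figurine, modelling_tool, riffler, cup, roundel, phone from where it was at the start of the episode above 0.02 m).
It also fails if it takes over 61 s, if anything falls off the work surface, if the arm or the gripper's body presses on something with over 40 N, if the wrist force passes 120 N, or if a joint passes its speed limit or range.

## Working session

There is one attempt and no reset: what is moved stays moved. The work goes in short steps, Python scripts to look and compute and a tool call to move; the robot and the scene stay as the last step left them, time stands still between calls to the robot, and variables do not carry over. Pictures are saved under pics/ and viewed, about 8 in all and at most 12, crops included, and the job is handed in when it is done.

Besides the shell and the picture viewer there is one more tool, called after ">>>" as name(argument=value, ...), one argument or row to a line, values as JSON. drive_tool: Moves the arm, as the interface text tells. Its arguments: {"type":"object","properties":{"deltas":{"type":"array","items":{"type":"array"}},"force":{"type":"number"}},"required":["deltas"]}

```bash
mkdir -p pics; cat > h.py <<'E'
import numpy as np, cv2
from plant import r
from scipy.spatial.transform import Rotation as R
def snap(n,f):
    s=r.snapshot(n); cv2.imwrite(f'pics/{f}.png',s['color'][:,:,::-1]); return s
def K(s):
    f=240/np.tan(np.radians(s['fov_y'])/2); return np.array([[f,0,s['cx']],[0,f,s['cy']],[0,0,1.]]),np.array([s['k1'],0,0,0.])
def pose(s):
    E=np.array(s['extrinsics']); F=np.diag([1,-1,-1.]); return F@E[:3,:3],F@E[:3,3]
def ray(s,px,z):
    k,d=K(s); u=cv2.undistortPoints(np.array(px,float).reshape(-1,1,2),k,d).reshape(-1,2)
    A,t=pose(s); c=-A.T@t; v=np.c_[u,np.ones(len(u))]@A
    return c+v*((z-c[2])/v[:,2])[:,None]
def proj(s,P):
    A,t=pose(s);k,d=K(s); return cv2.projectPoints(np.array(P,float).reshape(-1,1,3),cv2.Rodrigues(A)[0],t,k,d)[0].reshape(-1,2)
E
python3 - <<'E'
from h import *
import pickle
for n in('scene','top'):
    s=snap(n,n+'0'); pickle.dump(s,open(n+'0.pkl','wb'))
    print(n,s['fov_y'],s['k1'],s['cx'],s['cy']);A,t=pose(s);print(-A.T@t,A)
print(r.get_state())
E
```

```text
scene 48.57349152372898 0.00036773608798127956 318.51401862268375 236.86988241105578
[ 0.76432182 -0.31778875  0.6282753 ] [[ 0.87096437  0.49107102  0.01644118]
 [ 0.39579911 -0.68137664 -0.61568575]
 [-0.29114279  0.54274776 -0.78782025]]
top 55.738895716510605 -0.10181409649096715 314.13903837780515 241.47316353730426
[0.40412399 0.06091543 0.68384027] [[ 4.60491627e-02 -9.98939156e-01  1.94624658e-04]
 [-9.63195015e-01 -4.44530773e-02 -2.65102407e-01]
 [ 2.64829826e-01  1.20202824e-02 -9.64220242e-01]]
{'clock': 0.1, 'q': array([ 1.31580872,  0.68993842, -0.19453008,  1.56620173,  0.15732301,
        0.90247445, -0.21512472]), 'qd': array([ 0.00051042, -0.00151086, -0.00058067, -0.00231078, -0.00041065,
        0.00074088,  0.00118982]), 'joint_torque': array([-2.94854879e-03, -5.28504467e+01, -1.27112679e+00, -1.53838134e+01,
       -5.24470035e-02,  2.02033181e-03,  3.89435274e-05]), 'tool_pos': array([ 0.17780593, -0.59862549,  0.24897676]), 'eef_rot': array([-0.69961938, -0.10233341,  0.69986943, -0.10120953]), 'contact_force': array([-0.15517765,  0.2428743 , -0.57536504]), 'moment': array([ 0.01687982, -0.02114667,  0.05593922]), 'opening': 1.0014171618681937}
```

View pics/scene0.png

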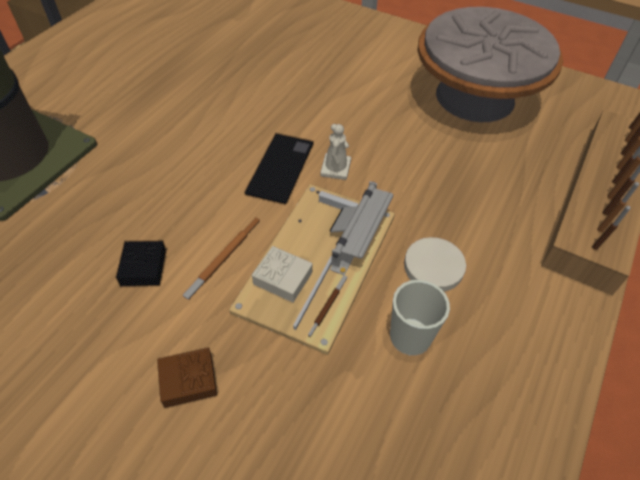

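View pics/top0.png

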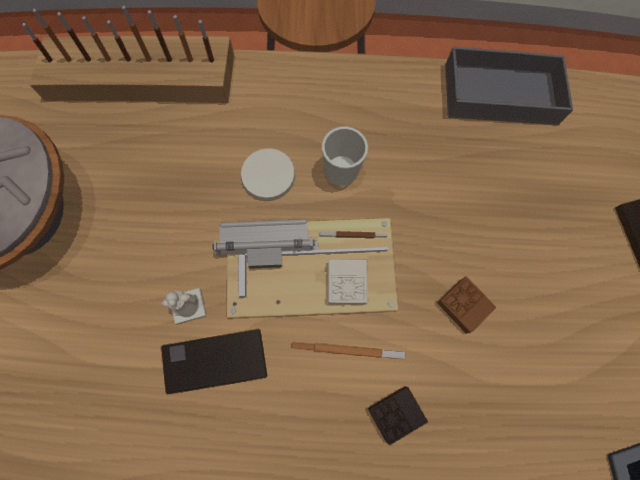

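Scene view: the board has its clip at (365,222) and the white tile at (282,273). Top view: the clip is at (265,243) and the white tile at (348,283). The tile look-alikes are brown at (467,305) and black at (397,415). Only the white one on the board, with a rosette at its front, fits the description. Next, an enlarged crop to confirm it and measure.

```bash
python3 - <<'E'
from h import *
im=cv2.imread('pics/top0.png')[205:330,205:405]
cv2.imwrite('pics/crop.png',cv2.resize(im,None,fx=4,fy=4,interpolation=cv2.INTER_CUBIC))
E
```

```text
(no output)
```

View pics/crop.png

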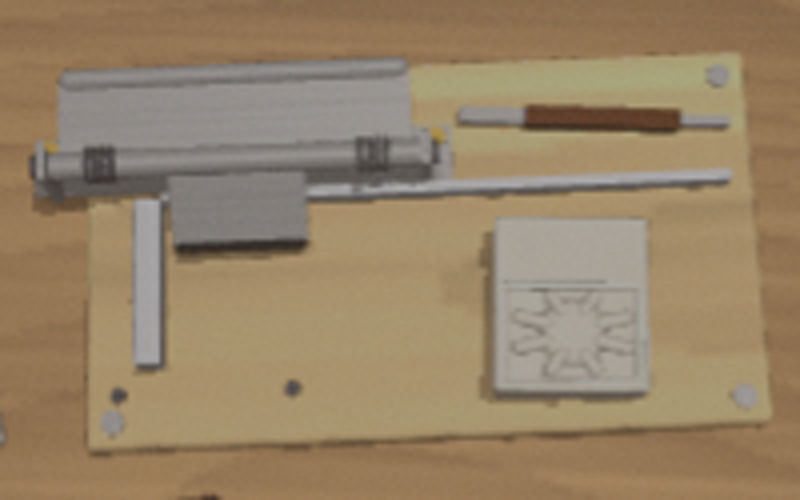

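```bash
cat > fit.py <<'E'
from h import *
import pickle
from scipy.optimize import least_squares
s=pickle.load(open('top0.pkl','rb'))
c2p=lambda c:(np.array(c,float)+.5)/4-.5+205
B=np.array([[90,-195,12],[-55,60,12],[-55,-195,12],[36,-185,22],[78,65,47],[78,-65,47],[-26,30,28],[36,30,28]])/1e3
C=c2p([[742,53],[90,446],[771,416],[730,180],[62,76],[408,66],[162,365],[162,203]])
def w(p,P): c,q=np.cos(p[2]),np.sin(p[2]); P=np.asarray(P); return np.c_[P[:,0]*c-P[:,1]*q+p[0],P[:,0]*q+P[:,1]*c+p[1],P[:,2]]
f=least_squares(lambda p:(proj(s,w(p,B))-C).ravel(),[.4,0,0]); print(f.x,f.fun.reshape(-1,2).round(1))
T=ray(s,c2p([[495,218],[648,219],[648,388],[495,390]]),.036)
p=f.x; c,q=np.cos(p[2]),np.sin(p[2]); M=np.array([[c,q],[-q,c]])
print('tile corners board',((T[:,:2]-p[:2])@M.T*1e3).round(1)); print('tile c',((T[:,:2].mean(0)-p[:2])@M.T*1e3),'world',T.mean(0))
np.save('board.npy',p)
for n,z,px in(('cup',.085,[[345,147]]),('roundel',.016,[[268,174]]),('fig',.0,[[188,306]])): 
    X=ray(s,px,z)[0]; print(n,X,((X[:2]-p[:2])@M.T*1e3).round())
E
python3 fit.py
```

```text
[0.52684067 0.1385841  0.0878736 ] [[ 0.1 -0.8]
 [-0.8  1.1]
 [ 1.1  1.4]
 [ 0.7 -0.4]
 [-0.9  0.7]
 [ 0.5 -0.4]
 [-0.3 -0.5]
 [-0.4 -1.3]]
tile corners board [[  21.2  -93.9]
 [  18.5 -149.9]
 [ -43.5 -145.6]
 [ -41.9  -90.8]]
tile c [ -11.42453929 -120.03907395] world [0.52599491 0.01800557 0.036     ]
cup [0.71348465 0.02998271 0.085     ] [ 176. -125.]
roundel [0.6957602  0.14797216 0.016     ] [169.  -5.]
fig [0.48159957 0.25610477 0.        ] [-35. 121.]
```

```bash
cat >> h.py <<'E'
def st():
    p=np.load('board.npy'); s=r.get_state(); c,q=np.cos(p[2]),np.sin(p[2]); M=np.array([[c,q],[-q,c]])
    X=R.from_quat(s['eef_rot']).as_matrix(); b=M@(s['tool_pos'][:2]-p[:2])*1e3
    Y=M@X[:2,1]; print('t',round(s['clock'],2),'board xy mm',b.round(1),'tip z',((s['tool_pos'][2]+X[2,0]*r.tip_reach)*1e3).round(1),'yaw of tool y from board x deg',np.degrees(np.arctan2(Y[1],Y[0])).round(1),'toolx',X[:,0].round(3),'F',s['contact_force'].round(1),'op',s['opening'].round(3),'q7',s['q'][6].round(2))
    return s,X,M,b
def go(bx,by,tipz,yaw=0,n=None):
    "print rotation and shift (tool axes now) to reach a board pose with the tool down"
    s,X,M,b=st(); p=np.load('board.npy'); a=yaw*np.pi/180+p[2]
    W=np.array([[0,np.cos(a),np.sin(a)],[0,np.sin(a),-np.cos(a)],[-1,0,0]])
    if s and (W[:,1]@X[:,1])<0 and n=='flip': W=W@np.diag([1,-1,-1])
    rv=R.from_matrix(X.T@W).as_rotvec(degrees=True)
    tgt=np.r_[M.T@np.array([bx,by])/1e3+p[:2],tipz/1e3+r.tip_reach]
    print('rot deg tool',rv.round(2),'shift cm now-axes',(X.T@(tgt-s['tool_pos'])*100).round(2),'shift cm target-axes',(W.T@(tgt-s['tool_pos'])*100).round(2))
E
python3 -c "
from h import *
go(-70,-120,120)"
```

```text
Traceback (most recent call last):
  File "h.py", line 23, in go
    s,X,M,b=st(); p=np.load('board.npy'); a=yaw*np.pi/180+p[2]
            ~~^^
  File "h.py", line 19, in st
    Y=M@X[:2,1]; print('t',round(s['clock'],2),'board xy mm',b.round(1),'tip z',((s['tool_pos'][2]+X[2,0]*r.tip_reach)*1e3).round(1),'yaw of tool y from board x deg',np.degrees(np.arctan2(Y[1],Y[0])).round(1),'toolx',X[:,0].round(3),'F',s['contact_force'].round(1),'op',s['opening'].round(3),'q7',s['q'][6].round(2))
                                                                                                                                                                                                                                                                              ^^^^^^^^^^^^^^^^^^
AttributeError: 'float' object has no attribute 'round'
```

```bash
sed -i "s/s\['opening'\].round(3)/round(float(s['opening']),3)/" h.py
python3 -c "
from h import *
go(-75,-120,120);print(R.from_quat(r.get_state()['eef_rot']).as_matrix().round(2))"
```

```text
t 0.1 board xy mm [-412.4 -703.7] tip z 238.0 yaw of tool y from board x deg -78.5 toolx [-0.001  0.002 -1.   ] F [-0.2  0.2 -0.6] op 1.001 q7 -0.22
rot deg tool [-7.848e+01 -6.000e-02  8.000e-02] shift cm now-axes [ 11.87 -50.44 -44.71] shift cm target-axes [ 11.8   33.74 -58.37]
[[-0.    0.28 -0.96]
 [ 0.   -0.96 -0.28]
 [-1.   -0.    0.  ]]
```

>>> drive_tool(
  deltas=[
    [[-3.5, 0, 0], [0, -1, -3], 0],
    [[-3.5, 0, 0], [0, -1, -3], 0],
    [[-3.5, 0, 0], [0, -1, -3], 0],
    [[-3.5, 0, 0], [0, -1, -3], 0],
    [[-3.5, 0, 0], [0, -1, -3], 0],
    [[-3.5, 0, 0], [0, -1, -3], 0],
    [[-3.5, 0, 0], [0, -1, -3], 0],
    [[-3.5, 0, 0], [0, -1, -3], 0],
    [[-3.5, 0, 0], [0, -1, -3], 0],
    [[-3.5, 0, 0], [0, -1, -3], 0],
    [[-3.5, 0, 0], [0, -1, -3], 0],
    [[-3.5, 0, 0], [0, -1, -3], 0],
  ],
  force=10,
)

```text
clock: 1.1
tool_pos: [0.3955, -0.2965, 0.2495]
eef_rot: [0.616, 0.347, -0.616, 0.347]
contact_force: [-0.5, 0.5, 0.2]
opening: 0.118
```

```bash
python3 -c "
from h import *
go(-75,-120,100)"
```

```text
t 1.1 board xy mm [-169.  -421.9] tip z 238.5 yaw of tool y from board x deg -36.3 toolx [ 0.  0. -1.] F [-0.5  0.5  0.2] op 0.118 q7 -0.31
rot deg tool [-3.631e+01 -1.000e-02 -1.000e-02] shift cm now-axes [ 13.86 -10.3  -29.89] shift cm target-axes [ 13.85   9.4  -30.19]
```

>>> drive_tool(
  deltas=[
    [[-3, 0, 0], [1.1, 0, -2.6], 0],
    [[-3, 0, 0], [1.1, 0, -2.6], 0],
    [[-3, 0, 0], [1.1, 0, -2.6], 0],
    [[-3, 0, 0], [1.1, 0, -2.6], 0],
    [[-3, 0, 0], [1.1, 0, -2.6], 0],
    [[-3, 0, 0], [1.1, 0, -2.6], 0],
    [[-3, 0, 0], [1.1, 0, -2.6], 0],
    [[-3, 0, 0], [1.1, 0, -2.6], 0],
    [[-3, 0, 0], [1.1, 0, -2.6], 0],
    [[-3, 0, 0], [1.1, 0, -2.6], 0],
    [[-3, 0, 0], [1.1, 0, -2.6], 0],
    [[0, 0, 0], [0, 0, 0], 0],
  ],
)

```text
clock: 2.1
tool_pos: [0.4746, -0.0208, 0.1273]
eef_rot: [0.491, 0.511, -0.489, 0.508]
contact_force: [0.1, -0.0, -0.0]
opening: 0.009
```

```bash
python3 -c "
from h import *
go(-75,-120,22)"
```

```text
t 2.1 board xy mm [ -66.  -154.2] tip z 116.3 yaw of tool y from board x deg -2.9 toolx [-0.001  0.005 -1.   ] F [ 0.1 -0.  -0. ] op 0.009 q7 -0.59
rot deg tool [-2.85 -0.28  0.06] shift cm now-axes [ 9.44 -1.06 -3.32] shift cm target-axes [ 9.43 -0.9  -3.42]
```

>>> drive_tool(
  deltas=[
    [[-2.85, -0.3, 0], [0, -0.9, -3.4], 0],
    [[0, 0, 0], [2.4, 0, 0], 0],
    [[0, 0, 0], [2.4, 0, 0], 0],
    [[0, 0, 0], [2.4, 0, 0], 0],
    [[0, 0, 0], [2.2, 0, 0], 0],
    [[0, 0, 0], [0, 0, 0], 0],
  ],
)

```text
clock: 2.6
tool_pos: [0.4635, 0.0055, 0.0318]
eef_rot: [0.477, 0.519, -0.483, 0.519]
contact_force: [-0.6, 1.0, -1.6]
opening: 0.009
```

```bash
python3 -c "
from h import *
go(-46,-120,22);snap('top','t1');snap('scene','s1')
a=cv2.imread('pics/t1.png')[180:380,200:420];b=cv2.imread('pics/s1.png')[170:370,200:420]
cv2.imwrite('pics/c1.png',cv2.resize(np.hstack([a,b]),(792,360),interpolation=3))"
```

```text
t 2.6 board xy mm [ -74.8 -127. ] tip z 20.8 yaw of tool y from board x deg -0.6 toolx [-0.005 -0.007 -1.   ] F [-0.6  1.  -1.6] op 0.009 q7 -0.73
rot deg tool [-0.59  0.37  0.3 ] shift cm now-axes [-0.14  2.87 -0.73] shift cm target-axes [-0.12  2.88 -0.7 ]
```

View pics/c1.png

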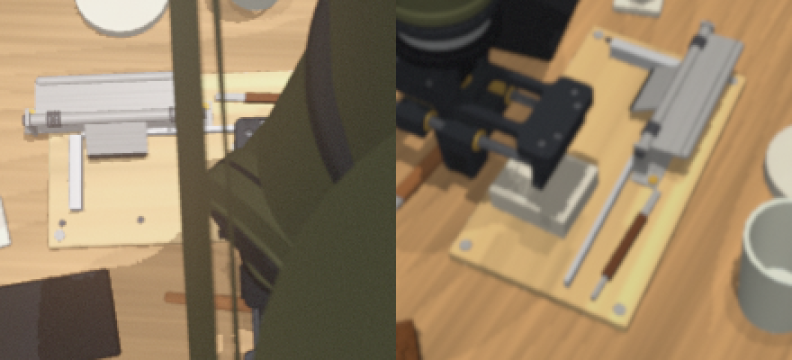

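The top view is hidden by the arm. In the scene view the gripper body is at (545,120) over the tile, and the fingers behind it are in front of the tile's front face. Contact force is about 0, so I'll push the tile gently to the fence.

>>> drive_tool(
  deltas=[
    [[-0.6, 0.4, 0.3], [0, 0, -0.7], 0],
    [[0, 0, 0], [0, 0.5, 0], 0],
    [[0, 0, 0], [0, 0.5, 0], 0],
    [[0, 0, 0], [0, 0.4, 0], 0],
    [[0, 0, 0], [0, 0.3, 0], 0],
    [[0, 0, 0], [0, 0.3, 0], 0],
    [[0, 0, 0], [0, 0.3, 0], 0],
    [[0, 0, 0], [0, 0.2, 0], 0],
  ],
)

```text
clock: 3.37
tool_pos: [0.4896, 0.0148, 0.0349]
eef_rot: [0.48, 0.52, -0.476, 0.522]
contact_force: [-0.4, -0.5, 0.9]
opening: 0.005
```

```bash
python3 -c "
from h import *
go(-45.5,-120,22)"
```

```text
t 3.37 board xy mm [ -47.9 -120.1] tip z 23.9 yaw of tool y from board x deg -0.1 toolx [ 0.005  0.002 -1.   ] F [-0.4 -0.5  0.9] op 0.005 q7 -0.73
rot deg tool [-0.06 -0.09 -0.3 ] shift cm now-axes [ 0.19  0.24 -0.01] shift cm target-axes [ 0.19  0.24 -0.01]
```

>>> drive_tool(
  deltas=[
    [[0, 0, 0], [0, 0.15, 0], 0],
    [[0, 0, 0], [0, 0.1, 0], 0],
    [[0, 0, 0], [0, 0, 0], 0],
  ],
)

```text
clock: 3.62
tool_pos: [0.492, 0.0152, 0.0348]
eef_rot: [0.48, 0.521, -0.476, 0.522]
contact_force: [-0.3, 0.1, -0.1]
opening: 0.008
```

>>> drive_tool(
  deltas=[
    [[0, 0, 0], [0, 0.1, 0], 0],
    [[0, 0, 0], [0, 0.1, 0], 0],
    [[0, 0, 0], [0, 0, 0], 0],
  ],
)

```text
clock: 3.87
tool_pos: [0.494, 0.0154, 0.0348]
eef_rot: [0.479, 0.521, -0.476, 0.522]
contact_force: [-0.2, -0.2, 0.3]
opening: 0.004
```

```bash
python3 -c "
from h import *
go(-45.5,-120,22);s=snap('scene','s2')
p=np.load('board.npy')
cv2.imwrite('pics/c2.png',cv2.resize(cv2.imread('pics/s2.png')[200:360,210:410],(800,640),interpolation=3)[:600])"
```

```text
t 3.87 board xy mm [ -43.6 -119.8] tip z 23.8 yaw of tool y from board x deg -0.0 toolx [ 0.005  0.002 -1.   ] F [-0.2 -0.2  0.3] op 0.004 q7 -0.72
rot deg tool [-0.03 -0.1  -0.3 ] shift cm now-axes [ 0.18 -0.19  0.02] shift cm target-axes [ 0.18 -0.19  0.02]
```

View pics/c2.png

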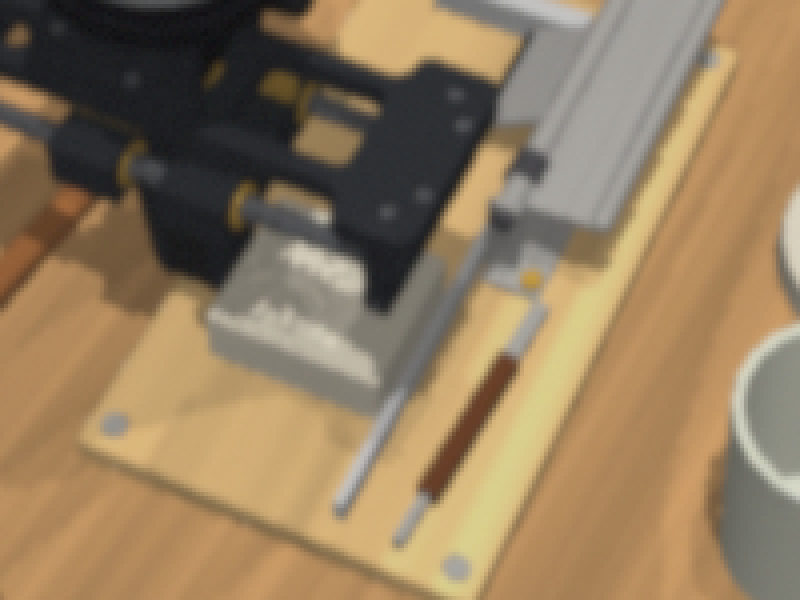

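The tile is now almost at the fence, with a small gap at crop (440,270). I'll push on until force shows.

>>> drive_tool(
  deltas=[
    [[0, 0, 0], [0, 0.1, 0], 0],
    [[0, 0, 0], [0, 0.1, 0], 0],
    [[0, 0, 0], [0, 0, 0], 0],
  ],
)

```text
clock: 4.17
tool_pos: [0.4958, 0.0155, 0.0348]
eef_rot: [0.479, 0.521, -0.476, 0.522]
contact_force: [-1.1, -0.7, 0.3]
opening: 0.003
```

>>> drive_tool(
  deltas=[
    [[0, 0, 0], [0, 0.1, 0], 0],
    [[0, 0, 0], [0, 0.1, 0], 0],
    [[0, 0, 0], [0, 0, 0], 0],
  ],
)

```text
clock: 4.42
tool_pos: [0.4959, 0.0154, 0.0347]
eef_rot: [0.478, 0.521, -0.477, 0.522]
contact_force: [-5.1, -0.1, 3.2]
opening: 0.006
```

>>> drive_tool(
  deltas=[
    [[0, 0, 0], [0, -1, 0], 0],
    [[0, 0, 0], [0, 0, 3], 0],
    [[0, 0, 0], [0, 0, 3], 0],
    [[0, 0, 0], [0, 1.5, 0], 0],
    [[0, 0, 0], [0, 2, 0], 0],
    [[0, 0, 0], [0.2, 2, 0], 0],
    [[0, 0, 0], [0, 0, 0], 0],
  ],
)

```text
clock: 5.0
tool_pos: [0.5536, -0.0398, 0.0334]
eef_rot: [0.483, 0.518, -0.474, 0.523]
contact_force: [1.1, 0.6, -0.3]
opening: 0.006
```

```bash
python3 -c "
from h import *
go(3,-170,22)"
```

```text
t 5.0 board xy mm [  11. -180.] tip z 22.4 yaw of tool y from board x deg -0.1 toolx [ 0.013  0.005 -1.   ] F [ 1.1  0.6 -0.3] op 0.006 q7 -0.58
rot deg tool [-0.14 -0.19 -0.78] shift cm now-axes [ 0.03 -0.8  -1.  ] shift cm target-axes [ 0.04 -0.8  -1.  ]
```

>>> drive_tool(
  deltas=[
    [[0, -0.2, -0.8], [0, -0.7, 0], 0],
    [[0, 0, 0], [0, 0, -1], 0],
    [[0, 0, 0], [0, 0, -0.8], 0],
    [[0, 0, 0], [0, 0, -0.8], 0],
    [[0, 0, 0], [0, 0, -0.8], 0],
    [[0, 0, 0], [0, 0, -0.8], 0],
    [[0, 0, 0], [0, 0, -0.8], 0],
    [[0, 0, 0], [0, 0, -0.8], 0],
    [[0, 0, 0], [0, 0, -0.8], 0],
    [[0, 0, 0], [0, 0, -0.8], 0],
    [[0, 0, 0], [0, 0, -0.6], 0],
    [[0, 0, 0], [0, 0, -0.4], 0],
  ],
)

```text
clock: 6.0
tool_pos: [0.5335, 0.0441, 0.0328]
eef_rot: [0.475, 0.523, -0.48, 0.52]
contact_force: [0.2, -1.2, 0.0]
opening: 0.008
```

```bash
python3 -c "
from h import *
go(4,-93,22)"
```

```text
t 6.0 board xy mm [ -1.6 -94.7] tip z 21.8 yaw of tool y from board x deg 0.0 toolx [-0.009 -0.002 -1.   ] F [ 0.2 -1.2  0. ] op 0.008 q7 -0.71
rot deg tool [0.02 0.07 0.5 ] shift cm now-axes [-0.02  0.56 -0.17] shift cm target-axes [-0.02  0.56 -0.17]
```

>>> drive_tool(
  deltas=[
    [[0, 0, 0], [0, 0, 1.5], 0],
    [[0, 0, 0], [0, 0, 1.5], 0],
    [[0, 0, 0], [-3, 0, 1], 2],
    [[0, 0, 0], [-3, 0, 1], 5],
    [[0, 0, 0], [-3, 0, 1], 5.5],
    [[0, 0, 0], [-2, 0, 2], 5.5],
    [[0, 0, 0], [0, 0, 2], 5.5],
    [[0, 0, 0], [0, 0, 0], 5.5],
  ],
)

```text
clock: 6.67
tool_pos: [0.544, -0.062, 0.1441]
eef_rot: [0.476, 0.52, -0.483, 0.52]
contact_force: [0.1, -0.2, 0.2]
opening: 0.432
```

```bash
python3 -c "
from h import *
st();snap('top','t3');snap('scene','s3')
a=cv2.imread('pics/t3.png')[205:330,205:405];b=cv2.imread('pics/s3.png')[170:330,240:400]
cv2.imwrite('pics/c3.png',np.hstack([cv2.resize(a,(480,300),interpolation=2),cv2.resize(b,(300,300))]));cv2.imwrite('pics/c3b.png',cv2.resize(b,(600,600),interpolation=2))"
```

```text
t 6.67 board xy mm [  -0.5 -201.3] tip z 133.1 yaw of tool y from board x deg -0.5 toolx [-0.006 -0.006 -1.   ] F [ 0.1 -0.2  0.2] op 0.432 q7 -0.43
```

View pics/c3b.png

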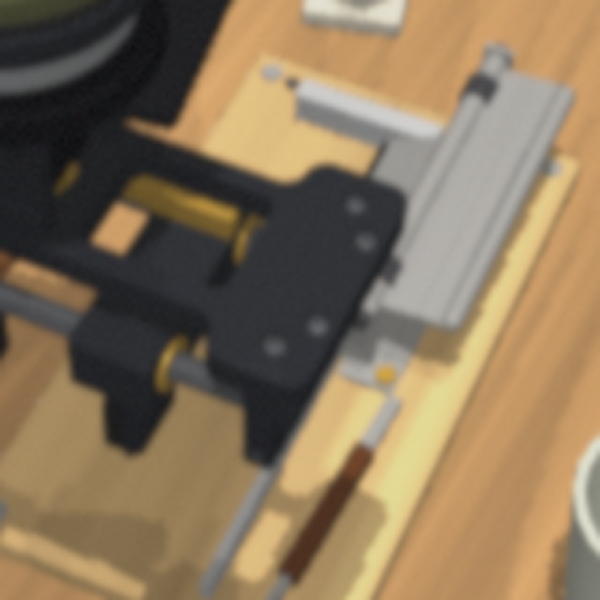

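The tile is hidden behind the gripper here. Fingertips at (125,440) and (260,450). I'll check the top view as well.

View pics/c3.png

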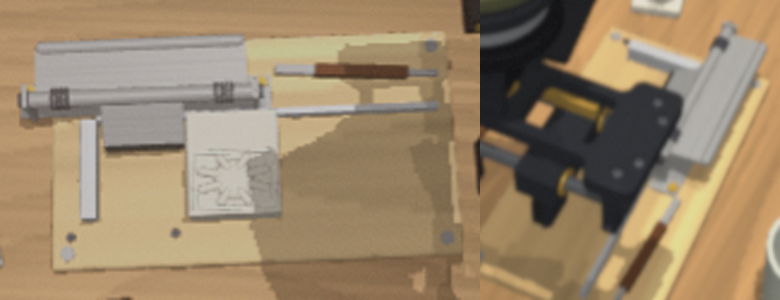

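```bash
python3 - <<'E'
from h import *
import pickle
s=pickle.load(open('top0.pkl','rb'));p=np.load('board.npy');c,q=np.cos(p[2]),np.sin(p[2]);M=np.array([[c,q],[-q,c]])
T=ray(s,(np.array([[187,110],[277,111],[280,214],[188,215]])+.5)/2.4-.5+205,.036)
B=(T[:,:2]-p[:2])@M.T*1e3;print(B.round(1),B.mean(0))
go(35,-130,120,20)
E
```

```text
[[ 37.  -27.2]
 [ 34.1 -82.4]
 [-29.6 -81.3]
 [-27.9 -26.2]] [  3.40404942 -54.27578344]
t 6.77 board xy mm [  -1.1 -196.3] tip z 131.8 yaw of tool y from board x deg -0.2 toolx [-0.009 -0.003 -1.   ] F [0.6 0.7 0.3] op 0.524 q7 -0.44
rot deg tool [-2.016e+01  1.000e-02  5.200e-01] shift cm now-axes [ 1.14  3.6  -6.64] shift cm target-axes [ 1.18  5.65 -5.  ]
```

>>> drive_tool(
  deltas=[
    [[-5, 0, 0], [0.3, 0, -1.5], 7],
    [[-5, 0, 0], [0, 0, -2], 7],
    [[-5, 0, 0], [0, 0, -2], 7],
    [[-5, 0, 0], [0, 0, -2], 7],
    [[-5, 0, 0], [0, 0, -2], 7],
    [[0, 0, 0], [0, 0, 0], 7],
  ],
)

```text
clock: 7.27
tool_pos: [0.5156, 0.0411, 0.1396]
eef_rot: [0.349, 0.618, -0.351, 0.611]
contact_force: [-0.2, 0.9, 0.0]
opening: 0.795
```

```bash
python3 -c "
from h import *
go(38,-84,70,24.8)"
```

```text
t 7.27 board xy mm [-19.8 -96.1] tip z 128.6 yaw of tool y from board x deg 25.7 toolx [-0.011  0.002 -1.   ] F [-0.2  0.9  0. ] op 0.795 q7 -0.3
rot deg tool [ 0.85 -0.43  0.48] shift cm now-axes [5.81 5.78 1.45] shift cm target-axes [5.86 5.75 1.32]
```

>>> drive_tool(
  deltas=[
    [[0.8, -0.4, 3.5], [0.5, 2.9, 0.7], 7],
    [[0, 0, 0], [0.5, 2.9, 0.7], 7],
    [[0, 0, 0], [2.2, 0, 0], 7],
    [[0, 0, 0], [2.2, 0, 0], 7],
    [[0, 0, 0], [0, 0, 0], 7],
  ],
)

```text
clock: 7.68
tool_pos: [0.5753, 0.052, 0.0834]
eef_rot: [0.371, 0.601, -0.344, 0.619]
contact_force: [0.4, -0.1, -0.8]
opening: 0.795
```

```bash
python3 -c "
from h import *
go(38,-84,50,24.8);snap('top','t4');snap('scene','s4')
a=cv2.imread('pics/t4.png')[205:330,205:405];b=cv2.imread('pics/s4.png')[180:330,250:400]
cv2.imwrite('pics/c4.png',np.hstack([cv2.resize(a,(400,400),interpolation=2),cv2.resize(b,(400,400),interpolation=2)]))"
```

```text
t 7.68 board xy mm [ 40.7 -90.5] tip z 72.4 yaw of tool y from board x deg 24.2 toolx [ 0.041  0.02  -0.999] F [ 0.4 -0.1 -0.8] op 0.795 q7 -0.36
rot deg tool [-0.64  0.16 -2.63] shift cm now-axes [ 2.24 -0.08 -0.71] shift cm target-axes [ 2.24  0.03 -0.7 ]
```

View pics/c4.png

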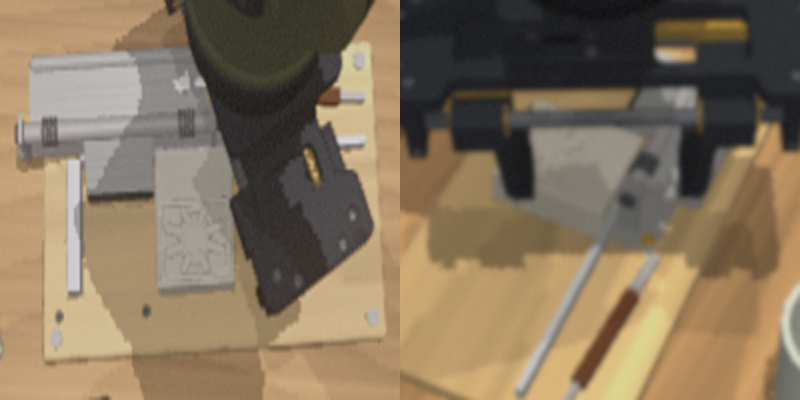

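Scene view: the pusher tip is at (515,190), behind the tile's near end, and the other tip is at (695,190) over the thumb plate's near end. Lowering.

>>> drive_tool(
  deltas=[
    [[-0.6, 0, 0], [0, 0.3, -1], 7],
    [[0, 0, 0], [1, 0, 0], 7],
    [[0, 0, 0], [0.6, 0, 0], 7],
    [[0, 0, 0], [0, 0, 0], 7],
  ],
)

```text
clock: 8.12
tool_pos: [0.5754, 0.0625, 0.0706]
eef_rot: [0.369, 0.601, -0.34, 0.622]
contact_force: [-0.7, 0.2, -0.0]
opening: 0.794
```

```bash
python3 -c "
from h import *
go(39,-80,46,24.8)"
```

```text
t 8.12 board xy mm [ 41.7 -80. ] tip z 59.7 yaw of tool y from board x deg 24.8 toolx [ 0.047  0.021 -0.999] F [-0.7  0.2 -0. ] op 0.794 q7 -0.39
rot deg tool [-0.    0.29 -2.91] shift cm now-axes [ 1.35 -0.32 -0.12] shift cm target-axes [ 1.36 -0.25 -0.12]
```

>>> drive_tool(
  deltas=[
    [[0, 0, 0], [0.4, -0.3, 0], 7],
    [[0, 0, 0], [0.4, 0, 0], 7],
    [[0, 0, 0], [0.4, 0, 0], 7],
    [[0, 0, 0], [0, 0, 0], 7],
  ],
)

```text
clock: 8.45
tool_pos: [0.5736, 0.0608, 0.0585]
eef_rot: [0.369, 0.601, -0.34, 0.622]
contact_force: [0.7, 0.4, 0.2]
opening: 0.797
```

>>> drive_tool(
  deltas=[
    [[0, 0, 0], [0.4, 0, 0], 7],
    [[0, 0, 0], [0.3, 0, 0], 7],
    [[0, 0, 0], [0, 0, 0], 7],
  ],
)

```text
clock: 8.7
tool_pos: [0.5748, 0.0612, 0.0523]
eef_rot: [0.37, 0.6, -0.339, 0.623]
contact_force: [-1.7, -1.4, 5.0]
opening: 0.792
```

```bash
python3 -c "
from h import *
go(39,-80,30,24.8)"
```

```text
t 8.7 board xy mm [ 41.  -81.3] tip z 41.3 yaw of tool y from board x deg 24.8 toolx [ 0.049  0.021 -0.999] F [-1.7 -1.4  5. ] op 0.792 q7 -0.41
rot deg tool [-0.05  0.33 -3.03] shift cm now-axes [ 1.12 -0.18 -0.21] shift cm target-axes [ 1.13 -0.12 -0.2 ]
```

>>> drive_tool(
  deltas=[
    [[0, 0, 0], [0.4, -0.1, 0], 7],
    [[0, 0, 0], [0.4, -0.1, 0], 7],
    [[0, 0, 0], [0.3, -0.1, 0], 7],
    [[0, 0, 0], [0, 0, 0], 7],
  ],
)

```text
clock: 9.03
tool_pos: [0.5734, 0.061, 0.042]
eef_rot: [0.37, 0.6, -0.338, 0.623]
contact_force: [-1.6, -1.2, 9.2]
opening: 0.795
```

```bash
python3 -c "
from h import *
go(39,-80,30,24.8)"
```

```text
t 9.03 board xy mm [ 39.6 -81.4] tip z 31.0 yaw of tool y from board x deg 24.8 toolx [ 0.051  0.023 -0.998] F [-1.6 -1.2  9.2] op 0.795 q7 -0.43
rot deg tool [-0.02  0.3  -3.18] shift cm now-axes [ 0.1   0.   -0.15] shift cm target-axes [ 0.1   0.01 -0.15]
```

>>> drive_tool(
  deltas=[
    [[0, 0, 0], [0.4, -0.1, 0], 7],
    [[0, 0, 0], [0.3, -0.1, 0], 7],
    [[0, 0, 0], [0, 0, 0], 7],
  ],
)

```text
clock: 9.28
tool_pos: [0.5723, 0.0608, 0.0355]
eef_rot: [0.371, 0.6, -0.338, 0.623]
contact_force: [-1.8, -0.1, 14.1]
opening: 0.796
```

```bash
python3 -c "
from h import *
go(39,-80,30,24.8);snap('top','t5');snap('scene','s5')
a=cv2.imread('pics/t5.png')[205:330,205:405];b=cv2.imread('pics/s5.png')[160:310,260:410]
cv2.imwrite('pics/c5.png',np.hstack([cv2.resize(a,(400,400),interpolation=2),cv2.resize(b,(400,400),interpolation=2)]))"
```

```text
t 9.28 board xy mm [ 38.4 -81.5] tip z 24.5 yaw of tool y from board x deg 24.8 toolx [ 0.052  0.024 -0.998] F [-1.8 -0.1 14.1] op 0.796 q7 -0.44
rot deg tool [ 0.02  0.28 -3.25] shift cm now-axes [-0.54  0.15 -0.11] shift cm target-axes [-0.55  0.12 -0.11]
```

View pics/c5.png

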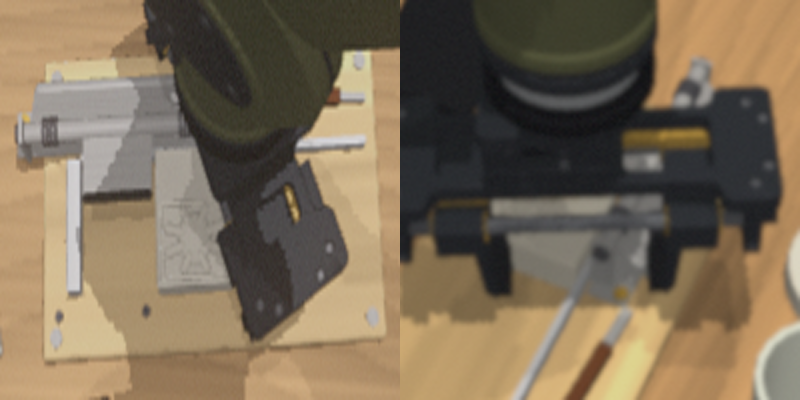

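Top view: the thumb plate has swung down, with its edge now at crop (38,88) where it was at about 60, and the tile at (190,220) is still clear. I'll estimate the angle.

```bash
python3 - <<'E'
from h import *
import pickle
s=pickle.load(open('top0.pkl','rb'));p=np.load('board.npy');c,q=np.cos(p[2]),np.sin(p[2])
for a in(0,.4,.5,.6,.7,.8):
  for x,y,z in((78,65,47),(18,25,25)):
    dx,dz=x-46,z-42;X=46+dx*np.cos(a)+dz*np.sin(a);Z=42-dx*np.sin(a)+dz*np.cos(a)
    P=[(X*c-y*q)/1e3+p[0],(X*q+y*c)/1e3+p[1],Z/1e3]; u=proj(s,[P])[0]; print(a,x,((u-205+.5)*[2,3.2]).round(1),end='  ')
  print()
E
```

```text
0 78 [29.4 63.4]  0 18 [ 87.7 197.2]  
0.4 78 [32.8 72.8]  0.4 18 [ 85.4 201. ]  
0.5 78 [33.6 76.7]  0.5 18 [ 84.8 200.1]  
0.6 78 [34.3 81. ]  0.6 18 [ 84.1 198.6]  
0.7 78 [35.1 85.8]  0.7 18 [ 83.5 196.3]  
0.8 78 [35.7 91.1]  0.8 18 [ 82.8 193.3]
```

>>> drive_tool(
  deltas=[
    [[0, 0, 0], [0.01, 0.15, -0.36], 7],
    [[0, 0, 0], [0.01, 0.15, -0.36], 7],
    [[0, 0, 0], [0.01, 0.15, -0.36], 7],
    [[0, 0, 0], [0.01, 0.15, -0.36], 7],
    [[0, 0, 0], [0.01, 0.15, -0.36], 7],
    [[0, 0, 0], [0, 0, 0], 7],
  ],
)

```text
clock: 9.88
tool_pos: [0.5715, 0.0751, 0.0354]
eef_rot: [0.37, 0.597, -0.341, 0.624]
contact_force: [2.2, -6.8, 11.6]
opening: 0.793
```

```bash
python3 -c "
from h import *
go(37,-20,24.5,24.8)"
```

```text
t 9.88 board xy mm [ 38.9 -67.2] tip z 24.4 yaw of tool y from board x deg 24.5 toolx [ 0.053  0.016 -0.998] F [ 2.2 -6.8 11.6] op 0.793 q7 -0.47
rot deg tool [-0.28  0.7  -3.1 ] shift cm now-axes [ 0.03  1.78 -4.37] shift cm target-axes [-0.01  1.8  -4.36]
```

>>> drive_tool(
  deltas=[
    [[0, 0, 0], [0.02, 0.15, -0.36], 7],
    [[0, 0, 0], [0.02, 0.15, -0.36], 7],
    [[0, 0, 0], [0.02, 0.15, -0.36], 7],
    [[0, 0, 0], [0.02, 0.15, -0.36], 7],
    [[0, 0, 0], [0.02, 0.15, -0.36], 7],
    [[0, 0, 0], [0, 0, 0], 7],
  ],
)

```text
clock: 10.38
tool_pos: [0.5694, 0.0943, 0.0348]
eef_rot: [0.37, 0.597, -0.341, 0.624]
contact_force: [3.1, -7.3, 10.8]
opening: 0.796
```

```bash
python3 -c "
from h import *
go(37,-20,24.5,24.8);snap('top','t6');snap('scene','s6')
a=cv2.imread('pics/t6.png')[205:330,205:405];b=cv2.imread('pics/s6.png')[160:310,260:410]
cv2.imwrite('pics/c6.png',np.hstack([cv2.resize(a,(400,400),interpolation=2),cv2.resize(b,(400,400),interpolation=2)]))"
```

```text
t 10.38 board xy mm [ 38.5 -47.8] tip z 23.8 yaw of tool y from board x deg 24.5 toolx [ 0.053  0.016 -0.998] F [ 3.1 -7.3 10.8] op 0.796 q7 -0.5
rot deg tool [-0.3   0.72 -3.12] shift cm now-axes [-0.05  1.02 -2.59] shift cm target-axes [-0.07  1.03 -2.59]
```

View pics/c6.png

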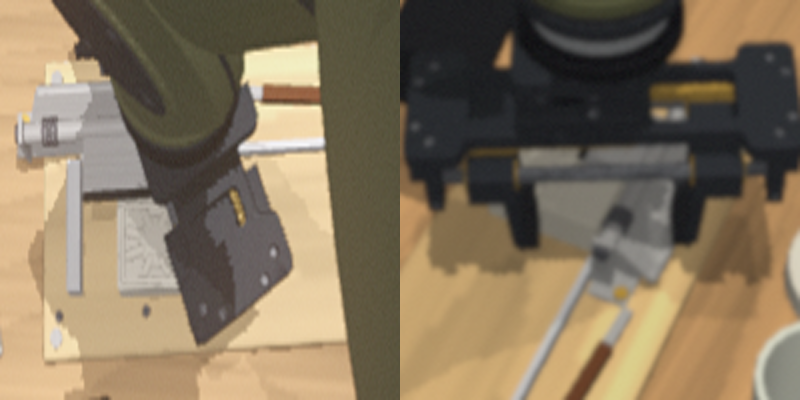

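The tile (left edge at crop x=118, square) is sliding under the raised flap towards the stop at x=82, with about 25 mm to go.

>>> drive_tool(
  deltas=[
    [[0, 0, 0], [0.01, 0.15, -0.36], 7],
    [[0, 0, 0], [0.01, 0.15, -0.36], 7],
    [[0, 0, 0], [0.01, 0.15, -0.36], 7],
    [[0, 0, 0], [0.01, 0.15, -0.36], 7],
    [[0, 0, 0], [0.01, 0.15, -0.36], 7],
    [[0, 0, 0], [0, 0, 0], 7],
  ],
)

```text
clock: 10.98
tool_pos: [0.5673, 0.1138, 0.0346]
eef_rot: [0.371, 0.597, -0.341, 0.624]
contact_force: [2.8, -7.1, 10.6]
opening: 0.795
```

```bash
python3 -c "
from h import *
go(37,-20,24.5,24.8)"
```

```text
t 10.98 board xy mm [ 38.1 -28.3] tip z 23.6 yaw of tool y from board x deg 24.5 toolx [ 0.054  0.016 -0.998] F [ 2.8 -7.1 10.6] op 0.795 q7 -0.53
rot deg tool [-0.31  0.72 -3.15] shift cm now-axes [-0.08  0.24 -0.8 ] shift cm target-axes [-0.09  0.24 -0.8 ]
```

>>> drive_tool(
  deltas=[
    [[0, 0, 0], [0.01, 0.1, -0.2], 7],
    [[0, 0, 0], [0.01, 0.1, -0.2], 7],
    [[0, 0, 0], [0, 0.05, -0.15], 7],
    [[0, 0, 0], [0, 0, 0], 7],
  ],
)

```text
clock: 11.32
tool_pos: [0.5668, 0.119, 0.0345]
eef_rot: [0.37, 0.597, -0.342, 0.624]
contact_force: [3.1, -7.7, 10.5]
opening: 0.792
```

>>> drive_tool(
  deltas=[
    [[0, 0, 0], [0, 0.05, -0.12], 7],
    [[0, 0, 0], [0, 0.05, -0.12], 7],
    [[0, 0, 0], [0, 0, 0], 7],
  ],
)

```text
clock: 11.57
tool_pos: [0.5665, 0.1214, 0.0345]
eef_rot: [0.37, 0.597, -0.342, 0.624]
contact_force: [3.0, -7.9, 10.7]
opening: 0.796
```

```bash
python3 -c "
from h import *
go(37,-20,24.5,24.8)"
```

```text
t 11.57 board xy mm [ 38.  -20.6] tip z 23.5 yaw of tool y from board x deg 24.5 toolx [ 0.054  0.015 -0.998] F [ 3.  -7.9 10.7] op 0.796 q7 -0.54
rot deg tool [-0.36  0.77 -3.12] shift cm now-axes [-0.1  -0.06 -0.1 ] shift cm target-axes [-0.1  -0.07 -0.1 ]
```

>>> drive_tool(
  deltas=[
    [[0, 0, 0], [0, 0.05, -0.12], 7],
    [[0, 0, 0], [0, 0.05, -0.12], 7],
    [[0, 0, 0], [0, 0, 0], 7],
  ],
)

```text
clock: 11.82
tool_pos: [0.5664, 0.1229, 0.0345]
eef_rot: [0.37, 0.596, -0.343, 0.625]
contact_force: [3.5, -9.7, 10.3]
opening: 0.802
```

>>> drive_tool(
  deltas=[
    [[0, 0, 0], [0, 0.05, -0.12], 7],
    [[0, 0, 0], [0, 0.05, -0.12], 7],
    [[0, 0, 0], [0, 0, 0], 7],
  ],
)

```text
clock: 12.07
tool_pos: [0.5663, 0.1231, 0.0344]
eef_rot: [0.369, 0.596, -0.344, 0.625]
contact_force: [4.4, -13.6, 11.0]
opening: 0.794
```

```bash
python3 -c "
from h import *
go(37,-20,24.5,24.8);snap('top','t7');snap('scene','s7')
a=cv2.imread('pics/t7.png')[205:330,205:405];b=cv2.imread('pics/s7.png')[160:310,260:410]
cv2.imwrite('pics/c7.png',np.hstack([cv2.resize(a,(400,400),interpolation=2),cv2.resize(b,(400,400),interpolation=2)]))"
```

```text
t 12.07 board xy mm [ 37.9 -18.9] tip z 23.5 yaw of tool y from board x deg 24.4 toolx [ 0.054  0.01  -0.999] F [  4.4 -13.6  11. ] op 0.794 q7 -0.55
rot deg tool [-0.44  1.04 -2.95] shift cm now-axes [-0.11 -0.12  0.06] shift cm target-axes [-0.11 -0.13  0.06]
```

View pics/c7.png

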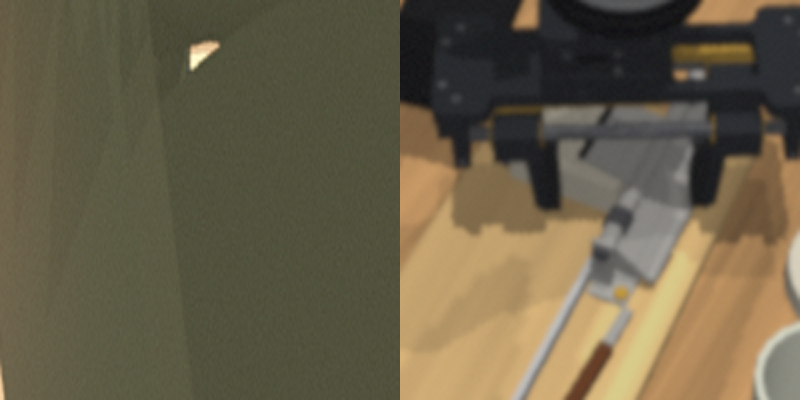

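The tile is up against the stop. y-force rose from 7.5 to 13.6 N and motion stopped at TCP board y = -19 (predicted -20), with the lip above the tile's rear. Now I'll back the pusher off, then let the flap close.

>>> drive_tool(
  deltas=[
    [[0, 0, 0], [0, -0.2, 0.4], 7],
    [[0, 0, 0], [0, -0.2, 0.4], 7],
    [[0, 0, 0], [0, -0.1, 0.3], 7],
    [[0, 0, 0], [-0.3, 0, 0], 7],
    [[0, 0, 0], [-0.3, 0, 0], 7],
    [[0, 0, 0], [-0.3, 0, 0], 7],
    [[0, 0, 0], [-0.4, 0, 0], 7],
    [[0, 0, 0], [-1, 0, 0], 7],
    [[0, 0, 0], [-3, 0, 0], 7],
    [[0, 0, 0], [-4, 0, 0], 7],
    [[0, 0, 0], [-4, 0, 0], 7],
    [[0, 0, 0], [0, 0, 0], 7],
  ],
)

```text
clock: 13.17
tool_pos: [0.559, 0.1176, 0.1722]
eef_rot: [0.372, 0.599, -0.337, 0.624]
contact_force: [0.2, 0.2, -0.4]
opening: 0.792
```

>>> drive_tool(
  deltas=[
    [[0, 0, 0], [-2, 0, 4], 7],
    [[0, 0, 0], [0, 0, 4], 7],
    [[0, 0, 0], [0, 0, 4], 7],
    [[0, 0, 0], [0, 0, 4], 7],
    [[0, 0, 0], [0, 0, 4], 7],
    [[0, 0, 0], [0, -3, 3], 7],
    [[0, 0, 0], [0, 0, 0], 7],
  ],
)

```text
clock: 13.75
tool_pos: [0.6404, -0.1088, 0.1818]
eef_rot: [0.37, 0.598, -0.348, 0.62]
contact_force: [-0.5, -2.1, -0.6]
opening: 0.793
```

```bash
python3 -c "
from h import *
st();snap('top','t8');snap('scene','s8')
a=cv2.imread('pics/t8.png')[205:330,205:405];b=cv2.imread('pics/s8.png')[160:310,260:410]
cv2.imwrite('pics/c8.png',np.hstack([cv2.resize(a,(480,300),interpolation=2),cv2.resize(b,(300,300),interpolation=2)]))"
```

```text
t 13.75 board xy mm [  91.4 -256.4] tip z 170.8 yaw of tool y from board x deg 24.0 toolx [ 0.042  0.012 -0.999] F [-0.5 -2.1 -0.6] op 0.793 q7 0.1
```

View pics/c8.png

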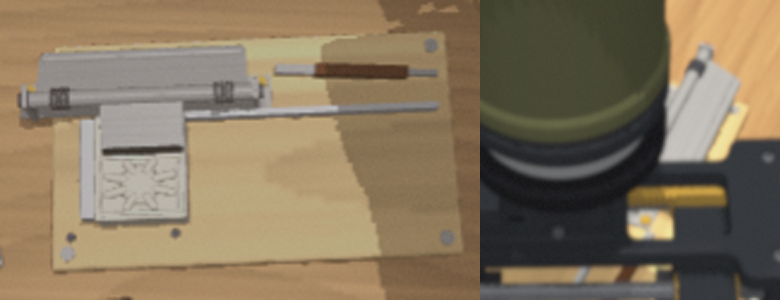

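The tile is home: it touches the stop (crop x≈95), is square, and the flap lip rests on its rear margin. A quick numeric check, then I'll hand in.

```bash
python3 - <<'E'
from h import *
import pickle
s=pickle.load(open('top0.pkl','rb'));p=np.load('board.npy');c,q=np.cos(p[2]),np.sin(p[2]);M=np.array([[c,q],[-q,c]])
T=ray(s,(np.array([[187,218],[96,219],[187,122]])+.5)/2.4-.5+205,.036)
B=(T[:,:2]-p[:2])@M.T*1e3;print('front corners, side point',B.round(1),'centre',(B[:2].mean(0)+[32,0]).round(1),'yaw',np.arctan2(*(B[0]-B[1])*[1,-1]).round(3))
print(r.get_state()['contact_force'])
print(r.finish_job())
E
```

```text
front corners, side point [[-29.7 -25.6]
 [-28.1  29. ]
 [ 29.4 -27. ]] centre [3.1 1.7] yaw -0.028
[-0.54779015  1.13524763 -0.14176414]
the job is handed in; nothing more can be done
None
```

The tile is clamped at home and the job is handed in; `finish_job()` reported no verdict, so the result is unconfirmed.

**What I did:**
- With the gripper shut, I pushed the white tile against the back fence, then along it to about board y = −55 mm.
- I opened the gripper and turned it about 25°. One fingertip pressed the thumb plate down to about 0.72 rad, estimated from the top view and the pressing force.
- The other fingertip pushed the tile under the raised flap until it hit the end stop. The sideways force rose from about 8 to 14 N and motion stopped there.
- I backed the pusher off, let the flap close and withdrew the arm.

**Last checks (before handing in, at about 14 s of the 61 s):**

| Check | Measured | Limit or target |
|---|---|---|
| Tile centre, across the clip (board x) | 3.1 mm | home is 4 mm |
| Tile centre, along the clip (board y) | 1.7 mm | home is 2 mm |
| Tile yaw | −0.03 rad | below 0.15 rad |
| Residual force on the tool | about 1 N, sensor noise; arm well clear | robot touches nothing |

**Not measured:**
- **Flap:** The lip is seen lying on the rear margin, but I did not measure its final angle or its clamping force.
- **Riffler:** It looked unmoved in the last top view.
- **Other bystanders:** The last crops did not show them all, so I did not check them at the end.

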